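# Open the extraction gate by one stop and lock it

### The job

The downdraft extraction box on the bench needs more draw at its round port. Swing the locking pawl of the round port's gate out of its notch, slide that shutter one stop further open until it clicks in, and swing the pawl back fully home so that the shutter is locked there. Leave the gate of the slot port and the loose things round the box as they are.

Things in the scene. Friction and masses are not known exactly. Their poses are not given: they have to be found in the camera images.
- fume_box: low grey sheet-steel extraction box, 254 x 254 mm, top at 84 mm, fixed where it stands (place and yaw vary). Origin: centre of its underside; x points away from the robot, to the duct spigot at its back; y to its left. Two gates lie side by side on its top, which is left and which right varies
- round_gate: fixed gate over the round port: dark steel base plate 222 x 114 x 5 mm on the box. Origin: centre of the plate's underside, 84 mm above the bench; x along the slide, away from the robot; y to the left; 'gate z' below is height in this frame. Guide rails along x at y = +-31 to +-44 mm, top at gate z 11. The two gates are alike but for the port; their centres are 118 mm apart in y
- round_port (a point): centre of the round port (60 mm hole) of the round gate, at the top of its base plate, 62 mm to the gate's +x of its origin; a third of it shows at the start
- round_detent (a point): top of the spring plunger that makes the click, on a bracket at the round gate's right rail: gate x 4 to 21, y -44 to -20, up to gate z 29
- round_shutter (a joint): slide of the round gate's bare steel shutter plate (90 x 70 x 3 mm), m; 0 = port shut, grows as it moves to the gate's -x (to the robot) and opens. Stops at 0, 0.025, 0.050 and 0.075 (end); starts locked at 0.025. With the pawl out, about 12 N move it out of a stop, 2 N between stops; within 3 mm the plunger draws it in. It carries a notched dark bar at gate y 16 to 29, top at gate z 16
- round_tab (a point): on the round shutter: upturned tab by which it is pushed, 30 mm wide (y), 4 mm thick (x) with a 7 mm thick rolled top edge, gate z 8 to 46, at the plate's end nearest the robot. The point is in its middle plane at gate z 35, 11 mm under its top; gate y 0, x = -13 mm minus the joint value. Behind it (+x) nothing stands above the plate for 40 mm at |y| < 15 mm
- round_pawl (a joint): hinge of the round gate's locking pawl, a flat steel lever along the left rail (arm top at gate z 17), rad; 0 = fully home, its tooth in the bar's notch; grows as the knob end swings out to the gate's +y; stop at 0.24. The tooth is clear above 0.08 and enters only with the shutter at a stop. Friction holds the pawl where it is left (about 0.6 N at the knob)
- round_knob (a point): on the round pawl: its upright black plastic knob, 13 mm diameter, gate z 22 to 44, on the pawl's free end, beside the port on the gate's +y side. The point is on the knob's axis at gate z 34. Apart from it nothing stands above gate z 18 within 30 mm
- round_pivot (a point): the round pawl's pivot stud at the robot's end of the left rail, 9 mm thick, up to gate z 21, at gate x -65, y 42.5; with the pawl home the knob is 122 mm to +x and 2 mm to +y of it
- slot_gate: the other gate, the same in all sizes, over a narrow slot port (56 x 24 mm, long side along x); locked two stops open; to be left alone. Origin and axes as for round_gate
- slot_shutter (a joint): slide of the slot port's shutter, as round_shutter; starts at 0.050 and stays there
- slot_pawl (a joint): hinge of the slot gate's pawl, as round_pawl; starts and stays home at 0
- bolt_flange: loose flange ring with bolt holes, 112 mm diameter, 8 mm thick, lying on the bench to the right of the box; bystander
- weld_magnet: loose arrow-shaped welding magnet, 92 x 92 x 16 mm, lying near the bench's front edge to the right of the flange; bystander

How it is judged:
By the outcome, as a careful person would: the job done as asked, in the order asked, and still so for the second after the job is handed in, with the robot touching nothing.
It also fails if it takes over 48 s, if anything falls off the work surface, if the arm or the gripper's body presses on something with over 40 N, if the wrist force passes 120 N, or if a joint passes its speed limit or range.

### The arm

A 7-joint arm with a two-finger parallel gripper is mounted at the origin on a cart in front of the work surface, level with it; the furniture and walls round the work are solid. World frame = base frame: x ahead of the robot, y to its left, z up, the work surface at z = 0. Lengths are in m, angles in degrees, forces in N, time in s.
With the tool pointing down it reaches from about 0.4 to 0.875 m from the base axis. Payload 4.4 kg.
Tool frame: the origin (TCP) lies between the finger pads; the fingertips stand tip_extent ahead of it and the grasp point (between the pads) lies 6 mm ahead of it (tip_extent is the distance from the TCP to the fingertips, in m); z points along the fingers, y is the line along which they close (so a half turn about z gives the same grasp; the last joint's range is limited). The gripper opens to 85 mm and grips with 20 to 120 N. Pads are 22 mm wide; open, the fingers measure 114 mm over their backs; the gripper's body (76 mm by 85 mm) begins 54 mm behind the grasp point. The pads swing forward as they close: fully open they stand 13 mm farther back than shut.
Start: joints at [-69.947, 36.005, 2.206, 86.941, -1.547, 57.084, -1.146], TCP at [0.263, 0.595, 0.256] pointing down, gripper open.
Joint ranges: [-175.42, 175.42], [-21.48, 121.26], [-71.46, 75.88], [10.55, 141.38], [-63.04, 243.04], [13.31, 113.54], [-168.57, 168.57]. Speed limits (degrees/s): [147.25, 147.25, 180, 180, 180, 180, 180].

### API

Orientations are given as [roll, pitch, yaw] about the fixed x, y, z axes, in that order (R = Rz(yaw) Ry(pitch) Rx(roll)).
In Python, from cell import * gives the robot as it stands.
- The arm moves only by the tool move_arm, never from a script. Its argument "targets" is a list of rows, each an object of numbers: "x", "y", "z": the shift along the tool's x, y, z in m; "rx", "ry", "rz": the turn, a rotation vector about the tool's x, y, z in rad. In form: [{"x": .., "y": .., "z": .., "rx": .., "ry": .., "rz": ..}, ...]. A call has 1 to 5 rows; each row shifts and turns the commanded pose from where the row before left it, along the tool's axes as they then stand; what a row does not reach is not made up. A row lasts 1/12 s, in which the tool goes at most 41.7 mm and 7.16 degrees, less where a joint would pass 70% of its speed; a pose out of reach is approached as far as the arm can. A call with a gripper value outside its range is refused whole. "hand" is the opening, from 0 (shut) to 1 (fully open), set as the call begins (left out, the last holds). The fingers move at their own pace and stop on an object; "grip_force" is the grip in N (left out, the last holds). Time passes only in rows, so rows that do not move let the fingers close. It gives the time, the measured TCP pose, the force, the opening and the grip force at its end, in the units of the state.
- get_state(): the state, without advancing time (a new reading comes with each control period).
- read_camera(name): name is "scene" or "top"; returns a dict with "img" (480x640x3 uint8, red, green, blue), "z_map" (480x640 float32, m along the optical axis (not along the pixel's ray), 0 where there is no reading), "fx", "fy", "cx", "cy" (pixels), "extrinsics" (4x4, takes a point from camera to world coordinates). Camera axes: x right, y down, z forward; pixel columns grow to the right and rows downward; lengths in m; the calibration is good to about 2 mm. A picture is of the moment at which its call begins.
- sign_off(): hands the job in; it is judged then, once.
The state is a dict: "t": time; "q": joint angles; "dq": joint speeds; "effort": joint torques, N m; "position": TCP position; "ee_rot": TCP orientation; "ft_force": force on the tool from outside, world axes, zero at the start; "wrist_torque": the same for the moment, N m; "gripper_width": opening from 0.0 (shut) to 1.0 (fully open); "grip_force": force on a finger pad.
Only numpy, scipy, OpenCV 4.12 (cv2) and the standard library are available. Lean on these libraries where they do the work, as an engineer would, in place of code of your own. Each camera call takes 0.05 s, during which the arm holds its last target. There are 200 camera calls.

## Working session

There is one attempt and no reset: what is moved stays moved. The work goes in short steps, Python scripts to look and compute and a tool call to move; the robot and the scene stay as the last step left them, time stands still between calls to the robot, and variables do not carry over. Pictures are saved under pics/ and viewed, at most 10 in all, crops included, and the job is handed in when it is done.

Besides the shell and the picture viewer there is one more tool, called after "Emit:" as name(argument=value, ...) on one line, values as JSON. move_arm: Moves the arm, as the interface text tells. Its arguments: {"type":"object","properties":{"targets":{"type":"array","items":{"type":"object","properties":{"x":{"type":"number"},"y":{"type":"number"},"z":{"type":"number"},"rx":{"type":"number"},"ry":{"type":"number"},"rz":{"type":"number"}}}},"hand":{"type":"number"},"grip_force":{"type":"number"}},"required":["targets"]}

```bash
mkdir -p pics; ls
python3 - <<'E'
from cell import *
import cv2,numpy as np
s=get_state();print({k:np.round(v,3).tolist() for k,v in s.items()})
for n in("top","scene"):
    c=read_camera(n);cv2.imwrite(f"pics/{n}0.png",c["img"][:,:,::-1]);np.savez(f"{n}0.npz",**c)
    print(n,c["fx"],c["fy"],c["cx"],c["cy"],np.round(c["extrinsics"],3).tolist())
E
```

```text
pics
{'t': 0.0, 'q': [-69.947, 36.059, 2.201, 86.996, -1.546, 57.082, -1.145], 'dq': [-0.024, 0.005, -0.061, -0.014, 0.036, -0.026, -0.021], 'effort': [0.0, -56.338, 1.226, -19.345, 0.011, 0.01, 0.0], 'position': [0.262, 0.594, 0.255], 'ee_rot': [-179.893, 0.002, 156.179], 'ft_force': [-0.276, 0.939, 0.142], 'wrist_torque': [-0.049, 0.022, -0.022], 'grip_force': 0.0, 'gripper_width': 1.0}
top 605.807800410589 605.807800410589 321.1543627875026 240.52309319754934 [[0.016, -0.996, 0.085, 0.434], [-1.0, -0.016, -0.002, -0.135], [0.003, -0.085, -0.996, 1.441], [0.0, 0.0, 0.0, 1.0]]
scene 502.1575016437187 502.1575016437187 319.82962614170424 241.9196673619103 [[0.727, -0.349, 0.592, -0.123], [-0.686, -0.338, 0.644, -0.863], [-0.025, -0.874, -0.485, 0.635], [0.0, 0.0, 0.0, 1.0]]
```

View pics/top0.png

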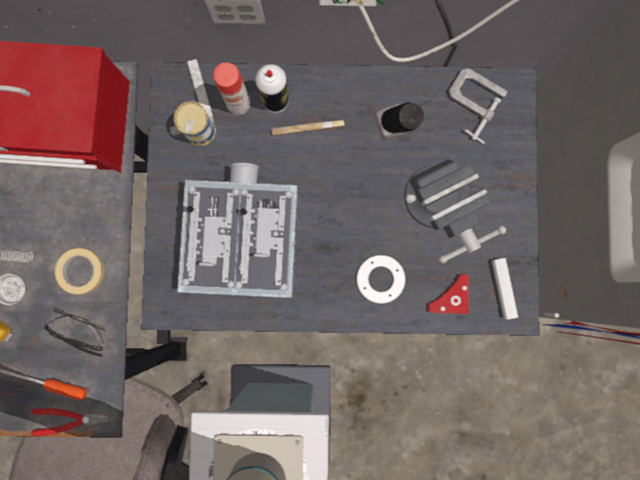

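View pics/scene0.png

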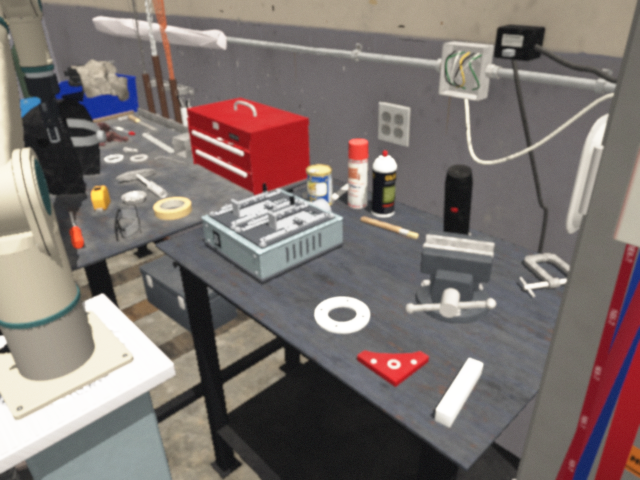

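Run:
```python
import cell
print([ (n,getattr(cell,n)) for n in dir(cell) if not n.startswith('_')])
```

```text
[('MotionError', <class 'cell.MotionError'>), ('get_state', <function make.<locals>.<lambda> at 0x7ffaf6f00540>), ('read_camera', <function make.<locals>.drawn_camera at 0x7ffaf6f00040>), ('sign_off', <function connect.<locals>.done at 0x7ffaf6e77740>), ('tip_extent', 0.025)]
```

Run:
```python
import cv2
a=cv2.imread("pics/top0.png")[172:304,170:306]
b=cv2.imread("pics/scene0.png")[180:280,195:350]
a=cv2.resize(a,None,fx=4.4,fy=4.4,interpolation=cv2.INTER_CUBIC)
cv2.imwrite("pics/topcrop.png",a)
```

```text
(no output)
```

View pics/topcrop.png

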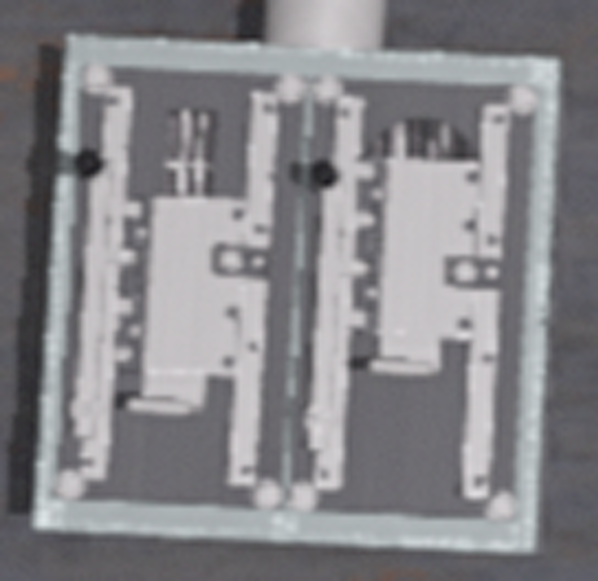

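```bash
cat > h.py <<'E'
import numpy as np,cv2
def ray(c,u,v,z):
    E=c["extrinsics"];d=E[:3,:3]@np.array([(u-c["cx"])/c["fx"],(v-c["cy"])/c["fy"],1]);o=E[:3,3]
    return o+d*(z-o[2])/d[2]
def proj(c,p):
    E=np.linalg.inv(c["extrinsics"]);q=E[:3,:3]@np.asarray(p)+E[:3,3]
    return c["fx"]*q[0]/q[2]+c["cx"],c["fy"]*q[1]/q[2]+c["cy"]
E
python3 - <<'E'
from h import *
c=dict(np.load("top0.npz"))
f=lambda x,y,z:ray(c,170+x/4.4-.39,172+y/4.4-.39,z)
P=[f(*p,.084) for p in((68,38),(558,62),(536,551),(34,526))]
for p in P:print(np.round(p,4))
ctr=np.mean(P,0);ax=(P[0]+P[1]-P[2]-P[3])[:2];yaw=np.arctan2(ax[1],ax[0]);print("box",ctr,np.degrees(yaw),[np.linalg.norm(P[i]-P[i-1]) for i in range(4)])
ay=(P[0]+P[3]-P[1]-P[2])[:2];print("yaw2",np.degrees(np.arctan2(-ay[0],ay[1])))
g=cv2.cvtColor(c["img"],cv2.COLOR_RGB2GRAY)
R=np.array([[np.cos(yaw),-np.sin(yaw)],[np.sin(yaw),np.cos(yaw)]])
for x,y in((88,163),(322,174)):
    u0,v0=int(170+x/4.4),int(172+y/4.4);w=g[v0-5:v0+6,u0-5:u0+6]
    m=np.clip(60-w.astype(float),0,None);vv,uu=np.mgrid[v0-5:v0+6,u0-5:u0+6]
    u,v=(m*uu).sum()/m.sum(),(m*vv).sum()/m.sum();k=ray(c,u,v,.122)
    print("knob",u,v,k,"box frame",R.T@(k-ctr)[:2])
for p in((372,366),(438,370),(130,403),(202,407)):
    k=f(*p,.130);print("tab",k,R.T@(k-ctr)[:2])
gc=ctr[:2]+R@[0,-.059]
for n,q in(("knob",(.057,.0445)),("tab",(-.038,0)),("pivot",(-.065,.0425))):print(n,gc+R@q)
E
```

```text
[0.6814 0.1721 0.084 ]
[ 0.6731 -0.0802  0.084 ]
[ 0.4224 -0.0739  0.084 ]
[0.431  0.1806 0.084 ]
box [0.55197578 0.04965802 0.084     ] -1.689353906092923 [np.float64(0.25060925940491247), np.float64(0.25251175320000363), np.float64(0.250791590939984), np.float64(0.25470115366794643)]
yaw2 -1.911155590588833
knob 189.49867374005305 208.81167108753317 [0.61130718 0.15161209 0.122     ] box frame [0.05629995 0.10365888]
knob 242.83116883116884 211.16233766233765 [0.60802447 0.03461266 0.122     ] box frame [ 0.05646787 -0.01338648]
tab [0.51216844 0.00651437 0.13      ] [-0.03851814 -0.04429844]
tab [ 0.51071931 -0.02600613  0.13      ] [-0.03900792 -0.07684753]
tab [0.49204553 0.12494185 0.13      ] [-0.06212361  0.07348433]
tab [0.49064665 0.08951793 0.13      ] [-0.06247756  0.03803457]
knob [0.60852354 0.03348393]
tab [ 0.51225295 -0.00819608]
pivot [0.4865176  0.03508143]
```

Emit:
move_arm(targets=[{"rz": -0.096}, {"rz": -0.096}, {"rz": -0.096}, {"rz": -0.096}], hand=0.45, grip_force=20)

```text
$.targets[0]: bad value
```

Emit:
move_arm(targets=[{"x": 0, "y": 0, "z": 0, "rx": 0, "ry": 0, "rz": -0.096}, {"x": 0, "y": 0, "z": 0, "rx": 0, "ry": 0, "rz": -0.096}, {"x": 0, "y": 0, "z": 0, "rx": 0, "ry": 0, "rz": -0.096}, {"x": 0, "y": 0, "z": 0, "rx": 0, "ry": 0, "rz": -0.096}], hand=0.45, grip_force=20)

```text
t: 0.43
position: [0.2623, 0.5943, 0.2558]
ee_rot: [-179.9, -0.0, 178.5]
ft_force: [0.9, -0.8, -0.4]
gripper_width: 0.462
grip_force: 0.0
```

Emit:
move_arm(targets=[{"x": -0.02, "y": -0.03, "z": 0, "rx": 0, "ry": 0, "rz": 0}, {"x": -0.02, "y": -0.03, "z": 0, "rx": 0, "ry": 0, "rz": 0}, {"x": -0.02, "y": -0.03, "z": 0, "rx": 0, "ry": 0, "rz": 0}, {"x": -0.02, "y": -0.03, "z": 0, "rx": 0, "ry": 0, "rz": 0}, {"x": -0.02, "y": -0.03, "z": 0, "rx": 0, "ry": 0, "rz": 0}])

```text
t: 0.85
position: [0.3582, 0.4398, 0.2559]
ee_rot: [-180.0, -0.0, 178.2]
ft_force: [0.5, -1.1, -0.2]
gripper_width: 0.447
grip_force: 0.0
```

Emit:
move_arm(targets=[{"x": -0.02, "y": -0.03, "z": 0, "rx": 0, "ry": 0, "rz": 0}, {"x": -0.02, "y": -0.03, "z": 0, "rx": 0, "ry": 0, "rz": 0}, {"x": -0.02, "y": -0.03, "z": 0, "rx": 0, "ry": 0, "rz": 0}, {"x": -0.02, "y": -0.03, "z": 0, "rx": 0, "ry": 0, "rz": 0}, {"x": -0.02, "y": -0.03, "z": 0, "rx": 0, "ry": 0, "rz": 0}])

```text
t: 1.27
position: [0.4533, 0.2867, 0.2561]
ee_rot: [-180.0, -0.0, 178.2]
ft_force: [1.3, 1.8, 0.5]
gripper_width: 0.449
grip_force: 0.0
```

Emit:
move_arm(targets=[{"x": -0.02, "y": -0.03, "z": 0, "rx": 0, "ry": 0, "rz": 0}, {"x": -0.02, "y": -0.03, "z": 0, "rx": 0, "ry": 0, "rz": 0}, {"x": -0.02, "y": -0.03, "z": 0, "rx": 0, "ry": 0, "rz": 0}, {"x": -0.02, "y": -0.03, "z": 0, "rx": 0, "ry": 0, "rz": 0}, {"x": -0.02, "y": -0.03, "z": 0, "rx": 0, "ry": 0, "rz": 0}])

```text
t: 1.68
position: [0.5485, 0.1336, 0.256]
ee_rot: [-180.0, -0.0, 178.2]
ft_force: [1.4, 0.5, -0.1]
gripper_width: 0.45
grip_force: 0.0
```

Emit:
move_arm(targets=[{"x": -0.021, "y": -0.033, "z": 0, "rx": 0, "ry": 0, "rz": 0}, {"x": -0.021, "y": -0.033, "z": 0, "rx": 0, "ry": 0, "rz": 0}, {"x": -0.021, "y": -0.032, "z": 0.01, "rx": 0, "ry": 0, "rz": 0}, {"x": 0, "y": 0, "z": 0.03, "rx": 0, "ry": 0, "rz": 0}, {"x": 0, "y": 0, "z": 0.03, "rx": 0, "ry": 0, "rz": 0}])

```text
t: 2.1
position: [0.6099, 0.0314, 0.1862]
ee_rot: [-179.9, 0.2, 177.8]
ft_force: [0.2, 0.4, -0.8]
gripper_width: 0.446
grip_force: 0.0
```

Run:
```python
from cell import *
from h import *
s=get_state();print(np.round(s["position"],4),np.round(s["ee_rot"],1),np.round(s["q"],1))
t=read_camera("top");c=read_camera("scene");np.savez("scene1.npz",**c)
p=np.array(s["position"]);print(proj(c,p),proj(c,p-[0,0,.025]),proj(c,(.6083,.034,.118)))
b=cv2.resize(c["img"][130:280,195:350,::-1],None,fx=3.8,fy=3.8,interpolation=cv2.INTER_CUBIC)
b2=cv2.resize(t["img"][172:304,170:306,::-1],None,fx=1.5,fy=1.5)
b[:198,:204]=b2
cv2.imwrite("pics/s1.png",b)
```

```text
[0.6099 0.0314 0.1862] [-179.9    0.2  177.8] [-4.3 37.3 -2.2 97.7  2.  44.9 80.4]
(np.float64(291.19758574536297), np.float64(174.21585765325398)) (np.float64(291.7292903197317), np.float64(183.73209562757586)) (np.float64(291.4495377450588), np.float64(199.63011426756663))
```

View pics/s1.png

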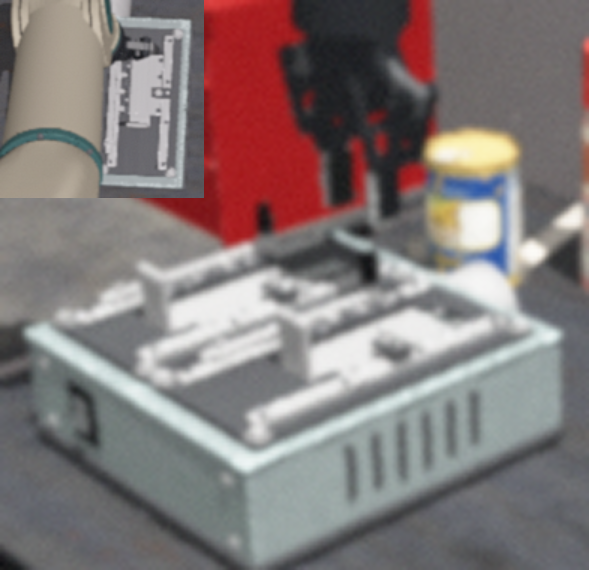

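Emit:
move_arm(targets=[{"x": 0.002, "y": 0.002, "z": 0.02, "rx": 0, "ry": 0, "rz": 0}, {"x": 0, "y": 0, "z": 0.02, "rx": 0, "ry": 0, "rz": 0}, {"x": 0, "y": 0, "z": 0.01, "rx": 0, "ry": 0, "rz": 0}, {"x": 0, "y": 0, "z": 0, "rx": 0, "ry": 0, "rz": 0}])

```text
t: 2.53
position: [0.6048, 0.0379, 0.1352]
ee_rot: [-180.0, -0.2, 178.2]
ft_force: [-0.0, 0.9, -0.3]
gripper_width: 0.451
grip_force: 0.0
```

Emit:
move_arm(targets=[{"x": -0.003, "y": -0.003, "z": 0.002, "rx": 0, "ry": 0, "rz": 0}, {"x": 0, "y": 0, "z": 0, "rx": 0, "ry": 0, "rz": 0}, {"x": 0, "y": 0, "z": 0, "rx": 0, "ry": 0, "rz": 0}])

```text
t: 2.78
position: [0.61, 0.034, 0.1356]
ee_rot: [180.0, 0.1, 178.1]
ft_force: [0.1, -0.4, 0.1]
gripper_width: 0.447
grip_force: 0.0
```

Emit:
move_arm(targets=[{"x": 0, "y": 0, "z": 0, "rx": 0, "ry": 0, "rz": 0}, {"x": 0, "y": 0, "z": 0, "rx": 0, "ry": 0, "rz": 0}, {"x": 0, "y": 0, "z": 0, "rx": 0, "ry": 0, "rz": 0}, {"x": 0, "y": 0, "z": 0, "rx": 0, "ry": 0, "rz": 0}, {"x": 0, "y": 0, "z": 0, "rx": 0, "ry": 0, "rz": 0}], hand=0, grip_force=20)

```text
t: 3.2
position: [0.6093, 0.0344, 0.1349]
ee_rot: [180.0, 0.1, 178.2]
ft_force: [-0.3, 0.2, 3.8]
gripper_width: 0.141
grip_force: 21.1
```

Emit:
move_arm(targets=[{"x": 0, "y": 0.004, "z": 0, "rx": 0, "ry": 0, "rz": 0}, {"x": 0, "y": 0.004, "z": 0, "rx": 0, "ry": 0, "rz": 0}, {"x": 0.001, "y": 0.004, "z": 0, "rx": 0, "ry": 0, "rz": 0}, {"x": 0, "y": 0.004, "z": 0, "rx": 0, "ry": 0, "rz": 0}, {"x": 0.001, "y": 0.004, "z": 0, "rx": 0, "ry": 0, "rz": 0}])

```text
t: 3.62
position: [0.6087, 0.0545, 0.1348]
ee_rot: [-180.0, 0.1, 178.2]
ft_force: [2.5, -1.8, 5.2]
gripper_width: 0.14
grip_force: 21.3
```

Emit:
move_arm(targets=[{"x": 0, "y": 0, "z": 0, "rx": 0, "ry": 0, "rz": 0}, {"x": 0, "y": 0, "z": 0, "rx": 0, "ry": 0, "rz": 0}])

```text
t: 3.78
position: [0.6081, 0.0558, 0.1347]
ee_rot: [179.9, 0.1, 178.2]
ft_force: [1.2, 0.8, 5.9]
gripper_width: 0.141
grip_force: 21.4
```

Emit:
move_arm(targets=[{"x": 0, "y": 0, "z": 0, "rx": 0, "ry": 0, "rz": 0}, {"x": 0, "y": 0, "z": 0, "rx": 0, "ry": 0, "rz": 0}, {"x": 0, "y": 0, "z": 0, "rx": 0, "ry": 0, "rz": 0}, {"x": 0, "y": 0, "z": 0, "rx": 0, "ry": 0, "rz": 0}], hand=0.42)

```text
t: 4.12
position: [0.6067, 0.0545, 0.1336]
ee_rot: [-180.0, -0.1, 178.2]
ft_force: [0.4, -0.4, 0.6]
gripper_width: 0.423
grip_force: 0.0
```

Emit:
move_arm(targets=[{"x": 0, "y": 0, "z": -0.03, "rx": 0, "ry": 0, "rz": 0}, {"x": 0, "y": 0, "z": -0.03, "rx": 0, "ry": 0, "rz": 0}, {"x": 0, "y": 0, "z": -0.01, "rx": 0, "ry": 0, "rz": 0.12}, {"x": 0, "y": 0, "z": 0, "rx": 0, "ry": 0, "rz": 0.12}, {"x": 0, "y": 0, "z": 0, "rx": 0, "ry": 0, "rz": 0.12}])

```text
t: 4.53
position: [0.6078, 0.0544, 0.2053]
ee_rot: [179.9, 0.1, 157.2]
ft_force: [-0.3, 0.1, -0.2]
gripper_width: 0.421
grip_force: 0.0
```

Emit:
move_arm(targets=[{"x": 0, "y": 0, "z": 0, "rx": 0, "ry": 0, "rz": 0.12}, {"x": 0, "y": 0, "z": 0, "rx": 0, "ry": 0, "rz": 0.12}, {"x": 0, "y": 0, "z": 0, "rx": 0, "ry": 0, "rz": 0.12}, {"x": 0, "y": 0, "z": 0, "rx": 0, "ry": 0, "rz": 0.12}, {"x": 0, "y": 0, "z": 0, "rx": 0, "ry": 0, "rz": 0.12}])

```text
t: 4.95
position: [0.6071, 0.0545, 0.2039]
ee_rot: [-180.0, -0.0, 122.8]
ft_force: [-0.2, 0.0, -0.1]
gripper_width: 0.416
grip_force: 0.0
```

Emit:
move_arm(targets=[{"x": 0, "y": 0, "z": 0, "rx": 0, "ry": 0, "rz": 0.12}, {"x": 0, "y": 0, "z": 0, "rx": 0, "ry": 0, "rz": 0.12}, {"x": 0, "y": 0, "z": 0, "rx": 0, "ry": 0, "rz": 0.12}, {"x": 0, "y": 0, "z": 0, "rx": 0, "ry": 0, "rz": 0.12}, {"x": 0, "y": 0, "z": 0, "rx": 0, "ry": 0, "rz": 0.12}])

```text
t: 5.37
position: [0.6071, 0.0545, 0.2039]
ee_rot: [-179.9, -0.0, 88.4]
ft_force: [-0.3, 0.3, -0.2]
gripper_width: 0.423
grip_force: 0.0
```

Emit:
move_arm(targets=[{"x": -0.022, "y": -0.03, "z": 0, "rx": 0, "ry": 0, "rz": 0.01}, {"x": -0.022, "y": -0.03, "z": 0, "rx": 0, "ry": 0, "rz": 0}, {"x": -0.022, "y": -0.033, "z": 0, "rx": 0, "ry": 0, "rz": 0}, {"x": 0, "y": 0, "z": 0, "rx": 0, "ry": 0, "rz": 0}, {"x": 0, "y": 0, "z": 0, "rx": 0, "ry": 0, "rz": 0}])

```text
t: 5.78
position: [0.5105, -0.0102, 0.2043]
ee_rot: [-179.9, -0.0, 88.0]
ft_force: [1.1, 0.7, 0.3]
gripper_width: 0.42
grip_force: 0.0
```

Run:
```python
from cell import *
from h import *
s=get_state();print(np.round(s["position"],4),np.round(s["ee_rot"],1),np.round(s["q"],1))
t=read_camera("top");c=read_camera("scene");np.savez("scene2.npz",**c)
p=np.array(s["position"]);print(proj(c,p),proj(c,p-[0,0,.025]),proj(c,(.512,-.009,.13)))
b=cv2.resize(c["img"][130:280,195:350,::-1],None,fx=3.8,fy=3.8,interpolation=cv2.INTER_CUBIC)
b[:198,:204]=cv2.resize(t["img"][172:304,170:306,::-1],None,fx=1.5,fy=1.5)
cv2.imwrite("pics/s2.png",b)
```

```text
[ 0.5105 -0.0102  0.2043] [-179.9   -0.    88. ] [-18.   30.7  23.5 112.5 -18.3  40.5  14.7]
(np.float64(269.2417209268884), np.float64(183.13505919613291)) (np.float64(270.0496212484156), np.float64(193.34091846501894)) (np.float64(271.7566795632841), np.float64(212.49548412341827))
```

View pics/s2.png

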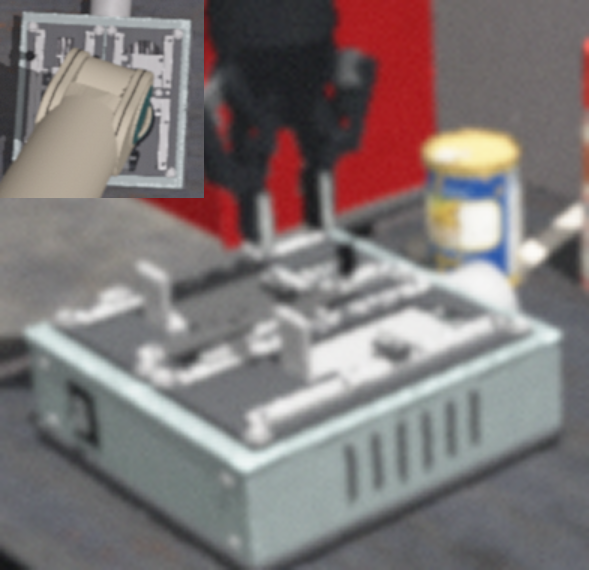

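Emit:
move_arm(targets=[{"x": 0.001, "y": 0.001, "z": 0.025, "rx": 0, "ry": 0, "rz": 0}, {"x": 0, "y": 0, "z": 0.025, "rx": 0, "ry": 0, "rz": 0}, {"x": 0, "y": 0, "z": 0.02, "rx": 0, "ry": 0, "rz": 0}, {"x": 0, "y": 0, "z": 0.006, "rx": 0, "ry": 0, "rz": 0}, {"x": 0, "y": 0, "z": 0, "rx": 0, "ry": 0, "rz": 0}])

```text
t: 6.3
position: [0.5137, -0.0072, 0.1267]
ee_rot: [-179.8, -0.0, 88.3]
ft_force: [0.1, 0.7, -0.0]
gripper_width: 0.416
grip_force: 0.0
```

Emit:
move_arm(targets=[{"x": 0, "y": 0, "z": 0, "rx": 0, "ry": 0, "rz": 0}, {"x": 0, "y": 0, "z": 0, "rx": 0, "ry": 0, "rz": 0}, {"x": 0, "y": 0, "z": 0, "rx": 0, "ry": 0, "rz": 0}, {"x": 0, "y": 0, "z": 0, "rx": 0, "ry": 0, "rz": 0}, {"x": 0, "y": 0, "z": 0, "rx": 0, "ry": 0, "rz": 0}], hand=0, grip_force=40)

```text
t: 6.72
position: [0.513, -0.0078, 0.1291]
ee_rot: [-179.9, -0.0, 88.2]
ft_force: [-4.1, 0.3, 6.0]
gripper_width: 0.065
grip_force: 39.3
```

Emit:
move_arm(targets=[{"x": 0, "y": -0.005, "z": 0, "rx": 0, "ry": 0, "rz": 0}, {"x": 0, "y": -0.005, "z": 0, "rx": 0, "ry": 0, "rz": 0}, {"x": 0, "y": -0.005, "z": 0, "rx": 0, "ry": 0, "rz": 0}, {"x": 0, "y": -0.005, "z": 0, "rx": 0, "ry": 0, "rz": 0}, {"x": 0, "y": -0.005, "z": 0, "rx": 0, "ry": 0, "rz": 0}])

```text
t: 7.13
position: [0.4999, -0.0073, 0.1292]
ee_rot: [178.8, 0.2, 88.3]
ft_force: [1.8, -2.6, -0.6]
gripper_width: 0.06
grip_force: 41.2
```

Emit:
move_arm(targets=[{"x": 0, "y": 0, "z": 0, "rx": 0, "ry": 0, "rz": 0}, {"x": 0, "y": 0, "z": 0, "rx": 0, "ry": 0, "rz": 0}, {"x": 0, "y": 0, "z": 0, "rx": 0, "ry": 0, "rz": 0}])

```text
t: 7.38
position: [0.4893, -0.0071, 0.129]
ee_rot: [179.9, -0.0, 88.2]
ft_force: [0.0, 0.1, 7.3]
gripper_width: 0.065
grip_force: 41.6
```

Emit:
move_arm(targets=[{"x": 0, "y": -0.001, "z": 0, "rx": 0, "ry": 0, "rz": 0}, {"x": 0, "y": 0, "z": 0, "rx": 0, "ry": 0, "rz": 0}, {"x": 0, "y": 0, "z": 0, "rx": 0, "ry": 0, "rz": 0}])

```text
t: 7.63
position: [0.4876, -0.007, 0.129]
ee_rot: [180.0, -0.0, 88.2]
ft_force: [-0.3, 1.0, 6.7]
gripper_width: 0.06
grip_force: 41.6
```

Emit:
move_arm(targets=[{"x": 0, "y": 0, "z": 0, "rx": 0, "ry": 0, "rz": 0}, {"x": 0, "y": 0, "z": 0, "rx": 0, "ry": 0, "rz": 0}, {"x": 0, "y": 0, "z": 0, "rx": 0, "ry": 0, "rz": 0}, {"x": 0, "y": 0, "z": 0, "rx": 0, "ry": 0, "rz": 0}], hand=0.42)

```text
t: 7.97
position: [0.4874, -0.0073, 0.1281]
ee_rot: [-180.0, 0.0, 88.2]
ft_force: [-0.5, -0.7, -0.0]
gripper_width: 0.42
grip_force: 0.0
```

Emit:
move_arm(targets=[{"x": 0, "y": 0, "z": -0.02, "rx": 0, "ry": 0, "rz": 0}, {"x": 0, "y": 0, "z": -0.03, "rx": 0, "ry": 0, "rz": 0}, {"x": 0, "y": 0, "z": -0.03, "rx": 0, "ry": 0, "rz": 0}, {"x": 0, "y": 0, "z": 0, "rx": 0, "ry": 0, "rz": 0}])

```text
t: 8.3
position: [0.4905, -0.0078, 0.2125]
ee_rot: [179.5, -0.0, 88.2]
ft_force: [0.6, -0.1, 0.3]
gripper_width: 0.422
grip_force: 0.0
```

Run:
```python
from cell import *
from h import *
s=get_state();print(np.round(s["position"],4),np.round(s["ee_rot"],1),np.round(s["q"],1))
t=read_camera("top");c=read_camera("scene");np.savez("scene3.npz",**c)
gc=np.array([.5502,-.0093]);yaw=np.radians(-1.8);R=np.array([[np.cos(yaw),-np.sin(yaw)],[np.sin(yaw),np.cos(yaw)]])
f=lambda q:(np.array(proj(c,[*(gc+R@q[:2]),.084+q[2]]))-[195,130])*3.8
print("tab exp",f((-.063,0,.046)),"tab at .025",f((-.038,0,.046)))
for a in(.12,.15,.18,.21):
    print(a,"knob",f((-.065+.122*np.cos(a+.0164),.0425+.122*np.sin(a+.0164),.034)))
b=cv2.resize(c["img"][130:280,195:350,::-1],None,fx=3.8,fy=3.8,interpolation=cv2.INTER_CUBIC)
b[:198,:204]=cv2.resize(t["img"][172:304,170:306,::-1],None,fx=1.5,fy=1.5)
cv2.imwrite("pics/s3.png",b)
```

```text
[ 0.4905 -0.0078  0.2125] [179.5  -0.   88.2] [-19.3  28.4  24.4 115.5 -18.1  39.3  14.7]
tab exp [257.94088169 325.47965853] tab at .025 [291.04552298 312.93421567]
0.12 knob [352.37228285 258.81012675]
0.15 knob [348.35403248 257.47070156]
0.18 knob [344.23810803 256.19013867]
0.21 knob [340.02794238 254.96908499]
```

View pics/s3.png

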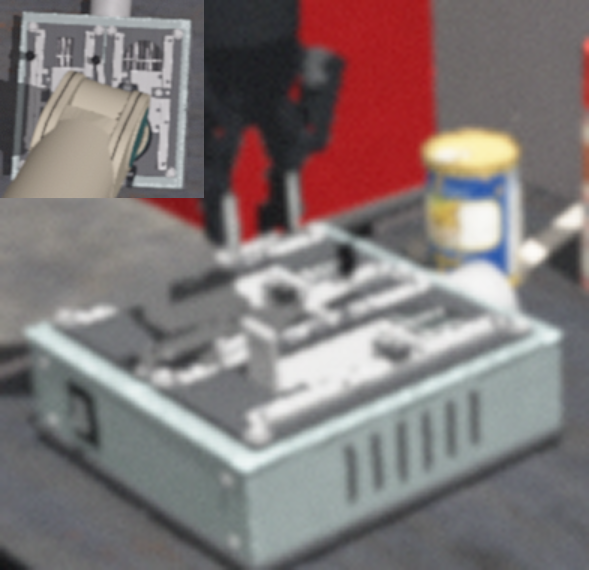

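Emit:
move_arm(targets=[{"x": 0.0165, "y": 0.029, "z": 0, "rx": 0, "ry": 0, "rz": 0}, {"x": 0.0165, "y": 0.029, "z": 0, "rx": 0, "ry": 0, "rz": 0}, {"x": 0.0165, "y": 0.029, "z": 0, "rx": 0, "ry": 0, "rz": 0}, {"x": 0.0165, "y": 0.029, "z": 0, "rx": 0, "ry": 0, "rz": 0}, {"x": 0, "y": 0, "z": 0, "rx": 0, "ry": 0, "rz": -0.12}])

```text
t: 8.82
position: [0.6103, 0.0602, 0.2059]
ee_rot: [179.8, -0.1, 95.5]
ft_force: [0.6, 0.3, 0.4]
gripper_width: 0.42
grip_force: 0.0
```

Emit:
move_arm(targets=[{"x": 0, "y": 0, "z": 0, "rx": 0, "ry": 0, "rz": -0.12}, {"x": 0, "y": 0, "z": 0, "rx": 0, "ry": 0, "rz": -0.12}, {"x": 0, "y": 0, "z": 0, "rx": 0, "ry": 0, "rz": -0.12}, {"x": 0, "y": 0, "z": 0, "rx": 0, "ry": 0, "rz": -0.12}, {"x": 0, "y": 0, "z": 0, "rx": 0, "ry": 0, "rz": -0.12}])

```text
t: 9.23
position: [0.6046, 0.0552, 0.2063]
ee_rot: [-179.8, -0.1, 129.8]
ft_force: [-0.2, 0.4, 0.7]
gripper_width: 0.417
grip_force: 0.0
```

Emit:
move_arm(targets=[{"x": 0, "y": 0, "z": 0, "rx": 0, "ry": 0, "rz": -0.12}, {"x": 0, "y": 0, "z": 0, "rx": 0, "ry": 0, "rz": -0.12}, {"x": 0, "y": 0, "z": 0, "rx": 0, "ry": 0, "rz": -0.12}, {"x": 0, "y": 0, "z": 0, "rx": 0, "ry": 0, "rz": -0.12}, {"x": 0, "y": 0, "z": 0, "rx": 0, "ry": 0, "rz": -0.12}])

```text
t: 9.65
position: [0.6046, 0.0552, 0.2064]
ee_rot: [-180.0, -0.2, 164.2]
ft_force: [-0.1, 0.1, 0.7]
gripper_width: 0.417
grip_force: 0.0
```

Emit:
move_arm(targets=[{"x": 0, "y": 0, "z": 0, "rx": 0, "ry": 0, "rz": -0.12}, {"x": 0, "y": 0, "z": 0, "rx": 0, "ry": 0, "rz": -0.12}, {"x": 0, "y": 0, "z": 0.02, "rx": 0, "ry": 0, "rz": -0.01}, {"x": 0, "y": 0, "z": 0.01, "rx": 0, "ry": 0, "rz": 0}, {"x": 0, "y": 0, "z": 0, "rx": 0, "ry": 0, "rz": 0}])

```text
t: 10.07
position: [0.603, 0.0548, 0.1745]
ee_rot: [-180.0, -0.4, 178.1]
ft_force: [-0.4, -0.5, -0.5]
gripper_width: 0.42
grip_force: 0.0
```

Position agrees with the knob's swung-out place; descend, grip, check for force.

Emit:
move_arm(targets=[{"x": -0.003, "y": 0, "z": 0.02, "rx": 0, "ry": 0, "rz": 0}, {"x": 0, "y": 0, "z": 0.018, "rx": 0, "ry": 0, "rz": 0}, {"x": 0, "y": 0, "z": 0, "rx": 0, "ry": 0, "rz": 0}, {"x": 0, "y": 0, "z": 0, "rx": 0, "ry": 0, "rz": 0}])

```text
t: 10.4
position: [0.6078, 0.0551, 0.1393]
ee_rot: [-180.0, -0.2, 178.2]
ft_force: [-0.1, 0.2, 0.7]
gripper_width: 0.42
grip_force: 0.0
```

Emit:
move_arm(targets=[{"x": 0, "y": 0, "z": 0, "rx": 0, "ry": 0, "rz": 0}, {"x": 0, "y": 0, "z": 0, "rx": 0, "ry": 0, "rz": 0}, {"x": 0, "y": 0, "z": 0, "rx": 0, "ry": 0, "rz": 0}, {"x": 0, "y": 0, "z": 0, "rx": 0, "ry": 0, "rz": 0}, {"x": 0, "y": 0, "z": 0, "rx": 0, "ry": 0, "rz": 0}], hand=0, grip_force=20)

```text
t: 10.82
position: [0.6095, 0.0552, 0.1413]
ee_rot: [180.0, 0.1, 178.2]
ft_force: [0.7, 0.1, 3.1]
gripper_width: 0.134
grip_force: 20.0
```

Emit:
move_arm(targets=[{"x": 0, "y": -0.004, "z": 0, "rx": 0, "ry": 0, "rz": 0}, {"x": -0.001, "y": -0.004, "z": 0, "rx": 0, "ry": 0, "rz": 0}, {"x": 0, "y": -0.004, "z": 0, "rx": 0, "ry": 0, "rz": 0}, {"x": 0, "y": -0.004, "z": 0, "rx": 0, "ry": 0, "rz": 0}, {"x": 0, "y": -0.004, "z": 0, "rx": 0, "ry": 0, "rz": 0}])

```text
t: 11.23
position: [0.6108, 0.0345, 0.1411]
ee_rot: [180.0, 0.2, 178.1]
ft_force: [3.3, 1.7, 5.1]
gripper_width: 0.135
grip_force: 20.3
```

Emit:
move_arm(targets=[{"x": 0, "y": -0.001, "z": 0, "rx": 0, "ry": 0, "rz": 0}, {"x": 0, "y": -0.001, "z": 0, "rx": 0, "ry": 0, "rz": 0}, {"x": 0, "y": -0.001, "z": 0, "rx": 0, "ry": 0, "rz": 0}, {"x": 0, "y": 0, "z": 0, "rx": 0, "ry": 0, "rz": 0}, {"x": 0, "y": 0, "z": 0, "rx": 0, "ry": 0, "rz": 0}])

```text
t: 11.65
position: [0.6108, 0.0339, 0.1411]
ee_rot: [179.8, 0.2, 178.2]
ft_force: [4.2, 5.3, 5.8]
gripper_width: 0.139
grip_force: 20.3
```

Emit:
move_arm(targets=[{"x": 0, "y": -0.001, "z": 0, "rx": 0, "ry": 0, "rz": 0}, {"x": 0, "y": -0.001, "z": 0, "rx": 0, "ry": 0, "rz": 0}, {"x": 0, "y": 0, "z": 0, "rx": 0, "ry": 0, "rz": 0}, {"x": 0, "y": 0, "z": 0, "rx": 0, "ry": 0, "rz": 0}])

```text
t: 11.98
position: [0.6108, 0.0337, 0.1412]
ee_rot: [179.7, 0.2, 178.3]
ft_force: [3.4, 8.8, 6.3]
gripper_width: 0.134
grip_force: 20.3
```

Emit:
move_arm(targets=[{"x": 0, "y": 0, "z": 0, "rx": 0, "ry": 0, "rz": 0}, {"x": 0, "y": 0, "z": 0, "rx": 0, "ry": 0, "rz": 0}, {"x": 0, "y": 0, "z": 0, "rx": 0, "ry": 0, "rz": 0}, {"x": 0, "y": 0, "z": 0, "rx": 0, "ry": 0, "rz": 0}], hand=0.42)

```text
t: 12.32
position: [0.6078, 0.0287, 0.1395]
ee_rot: [-179.9, -0.1, 178.1]
ft_force: [0.1, 0.7, 0.0]
gripper_width: 0.423
grip_force: 0.0
```

Emit:
move_arm(targets=[{"x": 0, "y": 0, "z": -0.02, "rx": 0, "ry": 0, "rz": 0}, {"x": 0, "y": 0, "z": -0.03, "rx": 0, "ry": 0, "rz": 0}, {"x": 0, "y": 0, "z": -0.03, "rx": 0, "ry": 0, "rz": 0}, {"x": 0, "y": 0, "z": -0.03, "rx": 0, "ry": 0, "rz": 0}, {"x": 0, "y": 0.03, "z": 0, "rx": 0, "ry": 0, "rz": 0}])

```text
t: 12.73
position: [0.6132, 0.0515, 0.2562]
ee_rot: [-179.7, 0.6, 177.6]
ft_force: [1.8, -0.4, 0.0]
gripper_width: 0.42
grip_force: 0.0
```

Emit:
move_arm(targets=[{"x": 0.01, "y": 0.038, "z": 0, "rx": 0, "ry": 0, "rz": 0}, {"x": 0.01, "y": 0.038, "z": 0, "rx": 0, "ry": 0, "rz": 0}, {"x": 0.01, "y": 0.038, "z": 0, "rx": 0, "ry": 0, "rz": 0}, {"x": 0.02, "y": 0.034, "z": 0, "rx": 0, "ry": 0, "rz": 0}, {"x": 0.02, "y": 0.034, "z": 0, "rx": 0, "ry": 0, "rz": 0}])

```text
t: 13.15
position: [0.5448, 0.2449, 0.2497]
ee_rot: [-179.9, -0.1, 178.1]
ft_force: [0.5, 0.3, -0.3]
gripper_width: 0.422
grip_force: 0.0
```

Emit:
move_arm(targets=[{"x": 0.02, "y": 0.034, "z": 0, "rx": 0, "ry": 0, "rz": 0}, {"x": 0.02, "y": 0.034, "z": 0, "rx": 0, "ry": 0, "rz": 0}, {"x": 0.02, "y": 0.034, "z": 0, "rx": 0, "ry": 0, "rz": 0}, {"x": 0.02, "y": 0.034, "z": 0, "rx": 0, "ry": 0, "rz": 0}, {"x": 0.02, "y": 0.034, "z": 0, "rx": 0, "ry": 0, "rz": 0}])

```text
t: 13.57
position: [0.4501, 0.4177, 0.2499]
ee_rot: [-179.9, -0.0, 178.1]
ft_force: [1.0, -0.9, -0.4]
gripper_width: 0.422
grip_force: 0.0
```

Run:
```python
from cell import *
from h import *
s=get_state();print(np.round(s["position"],4),s["t"])
c=read_camera("top");np.savez("top4.npz",**c)
g=cv2.cvtColor(c["img"],cv2.COLOR_RGB2GRAY)
gc=np.array([.5502,-.0093]);yaw=np.radians(-1.8);R=np.array([[np.cos(yaw),-np.sin(yaw)],[np.sin(yaw),np.cos(yaw)]])
for u0,v0 in((190,209),(243,211)):
    w=g[v0-5:v0+6,u0-5:u0+6];m=np.clip(60-w.astype(float),0,None);vv,uu=np.mgrid[v0-5:v0+6,u0-5:u0+6]
    print((m*uu).sum()/m.sum(),(m*vv).sum()/m.sum())
b=cv2.resize(c["img"][172:304,170:306,::-1],None,fx=4.4,fy=4.4,interpolation=cv2.INTER_CUBIC)
cv2.imwrite("pics/top4.png",b)
```

```text
[0.4501 0.4177 0.2499] 13.5667
189.53316326530611 208.81887755102042
242.85714285714286 211.23214285714286
```

View pics/top4.png

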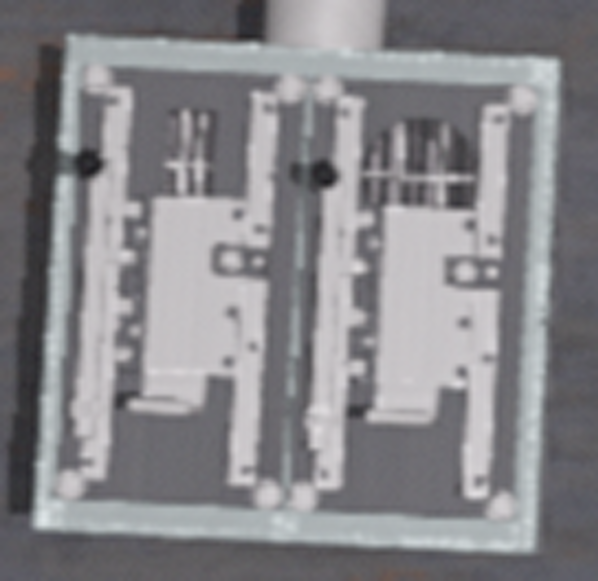

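The final top view shows both knobs back at their starting pixels, (242.9, 211.2) and (189.5, 208.8). The round shutter's tab has moved from crop (403, 368) to (400, 415), one stop further open, and the slot gate is unchanged.

```bash
python3 -c "
from cell import *
print(sign_off())"
```

```text
the job is handed in; nothing more can be done
None
```

The round port's shutter is one stop further open (0.050) with its pawl swung fully home, the slot gate looks unchanged in the last top view, the arm never went near the loose items, and the job was handed in at about 13.6 s.

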